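# Pull the fume booth's sash shut with its pull hook

### The arm

A 6-joint arm with a two-finger parallel gripper is mounted at the origin on a cart in front of the work surface, level with it; the furniture and walls round the work are solid. World frame = base frame: x ahead of the robot, y to its left, z up, the work surface at z = 0. Lengths are in m, angles in rad, forces in N, time in s.
With the tool pointing down it reaches from about 0.4 to 0.925 m from the base axis. Payload 3.4 kg.
Tool frame: the origin (TCP) lies at the very end of the fingers, on their centre line; the grasp point (between the pads) lies 19 mm behind it; z points along the fingers, y is the line along which they close (so a half turn about z gives the same grasp; the last joint's range is limited). The gripper opens to 85 mm and grips with 20 to 120 N. Pads are 22 mm wide; open, the fingers measure 114 mm over their backs; the gripper's body (76 mm by 85 mm) begins 54 mm behind the grasp point. The pads swing forward as they close: fully open they stand 13 mm farther back than shut.
Start: joints at [-1.335, 0.307, 1.506, -0, 1.328, -0.073], TCP at [0.175, -0.548, 0.231] pointing down, gripper open.
Joint ranges: [-3.12, 3.12], [-1.05, 2.28], [0.14, 2.33], [-1.42, 4.57], [0.1, 2.73], [-2.68, 2.68]. Speed limits (rad/s): [2.57, 2.57, 3.14, 3.14, 3.14, 3.14].

### API

Orientations are given as [roll, pitch, yaw] about the fixed x, y, z axes, in that order (R = Rz(yaw) Ry(pitch) Rx(roll)).
In Python, from station import robot, get_image, look_for, outline_of, mark_of gives the robot as it stands.
- The arm moves only by the tool carry_out, never from a script. Its argument "deltas" is a list of rows, each a list of 7 numbers: the turn, a rotation vector about the tool's x, y, z in degrees, then the shift along the tool's x, y, z in cm, then the gripper's target within -1 to 1 (fully open at 1, half-way at 0, shut at -1). In form: [[rx, ry, rz, x, y, z, claw], ...]. A call has 1 to 20 rows; each row shifts and turns the commanded pose from where the row before left it, along the tool's axes as they then stand; what a row does not reach is not made up. A row lasts 1/10 s, in which the tool goes at most 50 mm and 8.59 degrees, less where a joint would pass 70% of its speed; a pose out of reach is approached as far as the arm can. A call is refused whole if a number of a shift passes 5 or a number of a turn 8.59, either way. A call with a gripper value outside its range is refused whole. The fingers move at their own pace and stop on an object; the grip force is fixed at half the most. Time passes only in rows, so rows that do not move let the fingers close. It gives the time, the measured TCP pose, the force, the opening and the grip force at its end, in the units of the state.
- robot.read_state(): the state, without advancing time (a new reading comes with each control period).
- get_image(name): name is "scene" or "side" or "wrist"; returns a dict with "image" (384x512x3 uint8, red, green, blue), "z_map" (384x512 float32, m along the optical axis (not along the pixel's ray), 0 where there is no reading), "fovy" (degrees; the focal length in pixels is half the picture's height over the tangent of half this angle, whatever the lens; pixels are square), "cx", "cy" (the principal point, pixels), "R" (3x3) and "t" (3): a world point X has camera coordinates R X + t. Camera axes: x right, y down, z forward; pixel columns grow to the right and rows downward; lengths in m; the calibration is good to about 2 mm. The wrist camera is an equidistant fisheye: a pixel r from the principal point sees the ray r / f radians off the axis. A picture is of the moment at which its call begins.
- robot.close_job(): hands the job in; it is judged then, once.
Trained networks look in a picture, given as the dict that the camera call returned (one of the last four; its "shot" number tells which), for a name from the list of things; names that differ only in an ending like _2 or _b are one class to them, and where a whole thing is asked for, a point or a joint stands for the part that bears it (a point fixed in the world has none). Each returns a list of dicts, best first, with "score" (0 to 1); they miss things now and then, are a little off and sometimes report something else, mostly with a low value. They report only what shows in the picture. A call takes as long as a camera call. They do not tell look-alikes from the thing itself.
- look_for(picture, query): "centre" ([x, y, z] in m, in world coordinates, good to about 4 mm: the middle of the surface that is visible of it).
- outline_of(picture, query): "mask" (384x512 bool, what is visible of it).
- mark_of(picture, query): "centre" ([x, y, z] in m, in world coordinates, good to about 4 mm: a listed point, or the origin of a listed thing).
The state is a dict: "t": time; "joints": joint angles; "dq": joint speeds; "tau": joint torques, N m; "ee_pos": TCP position; "eef_rot": TCP orientation; "wrist_force": force on the tool from outside, world axes, zero at the start; "wrist_torque": the same for the moment, N m; "opening": opening from 0.0 (shut) to 1.0 (fully open); "grip_force": force on a finger pad.
Only numpy, scipy, OpenCV 4.12 (cv2) and the standard library are available. Lean on these libraries where they do the work, as an engineer would, in place of code of your own. Each camera call takes 0.05 s, during which the arm holds its last target. There are 200 camera calls.

### The job

Take the pull hook out of its bench stand, put it down through the ring on the raised sash of the fume booth, and draw the sash gently down until its catch snaps and it stays shut. Then unhook and stand the pull hook upright in its stand again, fully home. Keep the hand off the booth, do not force the sash, and leave the other things on the bench alone.

Things in the scene. Friction and masses are not known exactly. Their poses are not given: they have to be found in the camera images.
- booth: bench fume booth, a grey box 120 deep (x), 210 wide (y), 435 high, that cannot be pushed; origin: centre of its underside; its front (-x) looks roughly at the robot. Filter base 168 high, above it the chamber, closed by a clear sash sliding in two channels (78 mm before the origin). On the right (-y) a steel slam catch stands out 96 mm before the origin, 155 to 230 mm up, 91 to 124 mm from the middle
- sash (a joint): travel of the sash, m: 0 fully up, grows downward. It stays where it is left; 1 to 4 N slide it. The sill that carries stop, seal and catch is set higher or lower from booth to booth and not measured: the catch snaps somewhere between 0.101 and 0.116, the hard stop is 1.5 mm further. 18 mm before the snap the bolt resists (4 to 8 N), 7 mm before it also a rubber seal (9 to 14 N). Let go sooner, it is not held
- catch_bolt (a joint): how far the slam catch's spring bolt is pushed back, m: 0 fully out, about 0.007 while the sash's pin passes its sloped nose; it is out again (0) once it has snapped over the pin. It is moved only by the sash
- ring (a point): centre of the pull ring, a steel eye lying level, fixed to the middle of the sash's lower rail, 25 mm before it; wire 6 mm thick, hole 18 mm across, so its front bar runs 12 mm before (booth -x) this point. It moves with the sash: 295 mm above the bench at joint 0, about 187 mm when shut; axes as the booth
- pull_hook: pull hook, 168 mm high, 0.16 kg: flat-sided wooden handle 26 (x) by 22 (y) by 90 high, grasped across its 22 mm sides; above it, in line, a 6 mm steel rod whose top curls over to +x and down, like a crook. Origin: centre of the handle's lower end; z up along the rod. The crook's down-turned leg is 24 mm to +x of the rod, its tip 135 mm up
- hook_seat (a point): point inside the crook's bend, on its underside, where the ring's front bar bears when the hook pulls; on the pull hook at x +12, z +159 mm
- hook_stand: bench stand that cannot be pushed: steel plate 92 x 82 x 6 mm with a wooden collar 64 (x) by 60 (y) mm, 32 high, round a pocket of 32 x 28 mm; origin: centre of its underside. The pull hook stands in it upright with x along the stand's x, its lower end on the pocket's floor
- pocket (a point): centre of the pocket's floor, 6 mm above the bench and 26 mm below the collar's top
- screw_tin: round metal tin of screws, 63 mm across, 26 high; bystander; origin: centre of its underside
- black_tape: roll of black tape lying flat, 62 mm across, 19 high; bystander; origin: centre of its underside
- torch: black torch lying on the bench, 101 long, 33 thick; bystander; origin: centre of its underside
Not all that is in view belongs to the job. Several things have the shape of the pull_hook; the one meant has the colours described above.

How it is judged:
On the way, in this order (a step that is already met when the one before it is completed fails the run):
1. the hook bears in the raised sash's ring and draws it (contact force between pull_hook and booth above 1 N and distance between hook_seat and ring below 0.022 m and value of joint sash between 0.03 and 0.08 m), for 0.1 s.
2. the sash is caught shut and the hook is out of the ring (value of joint sash above 0.1 m and value of joint catch_bolt below 0.0025 m and distance between hook_seat and ring above 0.03 m and contact force between pull_hook and booth below 0.3 N), for 0.2 s.
At the end, for the whole second after the job is handed in: the sash is held shut by its catch (sash joint above 0.1 m, bolt back out, below 0.0025 m), hook out of its ring; the pull hook stands upright in the stand's pocket (lower end within 4 mm of its floor, 8 mm of its centre, tilt under 0.14 rad), released and at rest (value of joint sash above 0.1 m and value of joint catch_bolt below 0.0025 m and horizontal distance between pull_hook and pocket below 0.008 m and z of pull_hook in the frame of pocket below 0.004 m and angle between pull_hook's own z axis and vertical below 0.14 rad and linear speed of pull_hook below 0.02 m/s); the robot touches nothing.
It fails at once if the hook presses on the booth or its sash with more than 25 N (contact force between pull_hook and booth above 25 N).
It fails at once if the hand or arm touches the booth or its sash (contact force between any of the fingers, the arm and booth above 1 N).
It fails at once if a bystander is moved by more than 15 mm (distance of any of screw_tin, black_tape, torch from where it was at the start of the episode above 0.015 m).
It also fails if it takes over 72 s, if anything falls off the work surface, if the arm or the gripper's body presses on something with over 40 N, if the wrist force passes 120 N, or if a joint passes its speed limit or range.

## Working session

There is one attempt and no reset: what is moved stays moved. The work goes in short steps, Python scripts to look and compute and a tool call to move; the robot and the scene stay as the last step left them, time stands still between calls to the robot, and variables do not carry over. Pictures are saved under pics/ and viewed, at most 10 in all, crops included, and the job is handed in when it is done.

Besides the shell and the picture viewer there is one more tool, called as name(argument=value, ...), one argument or row to a line, values as JSON. carry_out: Moves the arm, as the interface text tells. Its arguments: {"type":"object","properties":{"deltas":{"type":"array"}},"required":["deltas"]}

```bash
mkdir -p pics
cat > h.py <<'E'
import numpy as np, cv2
from station import robot, get_image, look_for, outline_of, mark_of
def cloud(p):
    f=192/np.tan(np.radians(p['fovy'])/2); z=p['z_map']; v,u=np.mgrid[:384,:512]
    c=np.stack([(u-p['cx'])/f*z,(v-p['cy'])/f*z,z],-1)
    return (c-p['t'])@p['R'], z>0
def save(p,n): cv2.imwrite(f'pics/{n}.png',p['image'][...,::-1])
E
python3 - <<'E'
from h import *
np.set_printoptions(precision=4,suppress=True)
for n in('scene','side'):
    p=get_image(n); save(p,n+'0'); np.savez(f'{n}0.npz',**p)
    print(n,p['fovy'],-p['R'].T@p['t'],p['R'][2])
    for q in('booth','ring','pull_hook','hook_stand','pocket','hook_seat','screw_tin','black_tape','torch'):
        print(q,[(np.round(d['centre'],3),round(d['score'],2)) for d in mark_of(p,q)[:4]])
s=robot.read_state();print(s['t'],s['ee_pos'],s['eef_rot'],s['opening'])
E
python3 -c "
import cv2,numpy as np
a=cv2.imread('pics/scene0.png');b=cv2.imread('pics/side0.png')
cv2.imwrite('pics/both0.png',cv2.resize(np.vstack([a,b]),(400,600)) if 0 else np.hstack([cv2.resize(a,(400,300)),cv2.resize(b,(400,300))]))"
```

```text
scene 57.68673082747493 [-0.0805  0.5235  0.5521] [ 0.6738 -0.6039 -0.4257]
booth []
ring [(array([ 0.454, -0.239,  0.288]), 0.68)]
pull_hook [(array([ 0.496, -0.081, -0.004]), 0.94), (array([0.436, 0.253, 0.007]), 0.85)]
hook_stand [(array([0.431, 0.253, 0.005]), 0.78)]
pocket [(array([0.435, 0.252, 0.003]), 0.78)]
hook_seat [(array([ 0.488, -0.092,  0.159]), 0.75), (array([0.445, 0.258, 0.164]), 0.58)]
screw_tin [(array([ 0.608,  0.034, -0.002]), 0.65)]
black_tape [(array([ 0.499, -0.002, -0.002]), 0.82)]
torch [(array([0.598, 0.317, 0.001]), 0.8)]
side 48.99055832315442 [-0.0851  0.9245  0.7025] [ 0.5085 -0.7477 -0.4271]
booth [(array([ 0.547, -0.271,  0.001]), 0.8)]
ring [(array([ 0.447, -0.242,  0.285]), 0.85), (array([0.438, 0.257, 0.006]), 0.54)]
pull_hook [(array([0.437, 0.256, 0.005]), 0.68), (array([ 0.491, -0.082,  0.002]), 0.67)]
hook_stand [(array([0.434, 0.255, 0.001]), 0.58)]
pocket []
hook_seat [(array([ 0.492, -0.098,  0.16 ]), 0.8), (array([0.445, 0.261, 0.162]), 0.55)]
screw_tin [(array([0.612, 0.034, 0.001]), 0.56)]
black_tape [(array([0.5  , 0.001, 0.004]), 0.7)]
torch [(array([0.603, 0.317, 0.003]), 0.57)]
1.0 [ 0.1747 -0.5478  0.2313] [-3.1416  0.      0.3088] 1.0003115988535995
```

View pics/scene0.png

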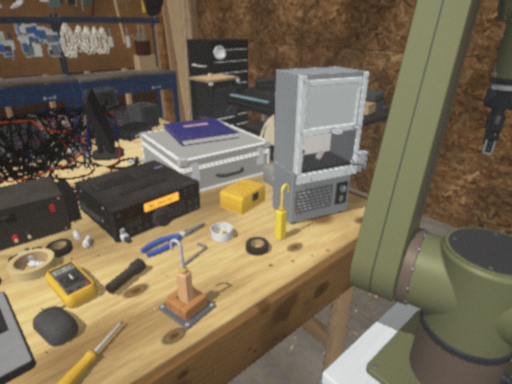

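View pics/side0.png

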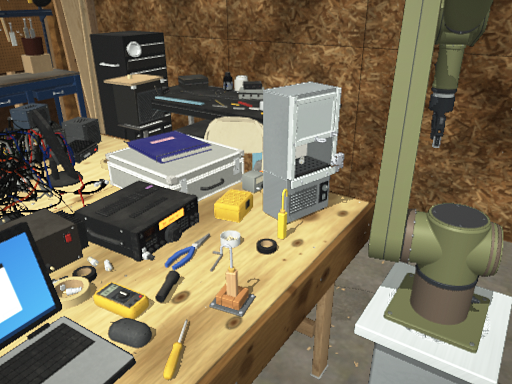

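The scene camera shows the wooden hook standing in its stand at pixel (183,285). A yellow look-alike stands at (281,210), and the booth is at about (320,140) with its ring near (308,160). I'll swing clear of the booth and sample joint poses for a kinematic model as I go.

carry_out(
  deltas=[
    [0,0,0,1.4,-3.0,-2.8,1],
    [0,0,0,1.4,-3.0,-2.8,1],
    [0,0,0,1.4,-3.0,-2.8,1],
    [0,0,0,1.4,-3.0,-2.8,1],
    [0,0,0,1.4,-3.0,-2.8,1],
    [0,0,0,1.4,-3.0,-2.8,1],
  ],
)

```text
t: 1.6
ee_pos: [0.2, -0.3492, 0.4005]
eef_rot: [3.141, -0.0, 0.308]
wrist_force: [-0.2, -0.8, 0.1]
opening: 1.0
grip_force: 0.0
```

```bash
cat >> h.py <<'E'
import json
def rec():
    s=robot.read_state(); d={k:np.round(s[k],5).tolist() for k in('t','joints','ee_pos','eef_rot','wrist_force','opening','grip_force')}
    open('log.jsonl','a').write(json.dumps(d)+'\n'); print(d); return s
E
python3 -c "
from h import *
rec()"
cat > booth.py <<'E'
from h import *
np.set_printoptions(precision=4,suppress=True)
for n in('scene','side'):
    p=dict(np.load(n+'0.npz')); X,m=cloud(p); P=X[m]
    # booth front/left: points around booth by height band
    for lo,hi in((0.02,0.15),(0.38,0.43)):
        B=P[(abs(P[:,0]-.547)<.17)&(abs(P[:,1]+.27)<.17)&(P[:,2]>lo)&(P[:,2]<hi)]
        B=B[B[:,1]<-.13]
        r=cv2.minAreaRect((B[:,:2]*1000).astype(np.float32)); print(n,lo,len(B),r)
    # stand collar top and plate
    B=P[(abs(P[:,0]-.435)<.06)&(abs(P[:,1]-.254)<.06)]
    for lo,hi in((.003,.012),(.027,.037),(.04,.105),(.105,.18)):
        b=B[(B[:,2]>lo)&(B[:,2]<hi)]
        if len(b)>4: print('stand',lo,len(b),b.mean(0),cv2.minAreaRect((b[:,:2]*1000).astype(np.float32)))
E
python3 booth.py
```

```text
{'t': 1.6, 'joints': [-1.156, -0.03936, 1.50885, 0.00017, 1.67169, 0.10632], 'ee_pos': [0.19997, -0.34925, 0.40049], 'eef_rot': [3.1412, -0.00021, 0.30849], 'wrist_force': [-0.19639, -0.77682, 0.14724], 'opening': 0.99952, 'grip_force': 0.0}
scene 0.02 2867 ((550.6624755859375, -205.4217529296875), (361.1820983886719, 157.41329956054688), 31.660924911499023)
scene 0.38 1856 ((537.126953125, -265.61090087890625), (212.6940155029297, 143.2346649169922), 72.67539978027344)
stand 0.003 521 [0.4144 0.2692 0.0058] ((434.64892578125, 257.7615661621094), (93.12127685546875, 83.02242279052734), 9.753934860229492)
stand 0.027 480 [0.4262 0.2631 0.031 ] ((433.6248474121094, 258.0174865722656), (65.28318786621094, 60.80752944946289), 9.516645431518555)
stand 0.04 412 [0.4285 0.2609 0.0744] ((434.4021301269531, 257.52374267578125), (26.7338924407959, 23.194913864135742), 24.05989646911621)
stand 0.105 140 [0.4405 0.261  0.1465] ((445.2594299316406, 262.4520263671875), (29.968040466308594, 7.420828819274902), 24.41802406311035)
side 0.02 2156 ((552.2876586914062, -208.01080322265625), (359.75848388671875, 153.46978759765625), 31.669193267822266)
side 0.38 1298 ((537.9617309570312, -264.6875), (216.6813201904297, 141.71954345703125), 72.23715209960938)
stand 0.003 323 [0.4209 0.2723 0.0059] ((436.70733642578125, 257.8255310058594), (92.25772857666016, 81.80843353271484), 10.249734878540039)
stand 0.027 312 [0.431  0.264  0.0308] ((436.82196044921875, 257.1912536621094), (64.99139404296875, 62.16652297973633), 9.11922550201416)
stand 0.04 271 [0.4323 0.2629 0.0734] ((435.7084655761719, 258.46630859375), (26.122390747070312, 24.063262939453125), 26.53133201599121)
stand 0.105 89 [0.4431 0.261  0.1457] ((444.63958740234375, 261.7389831542969), (34.120269775390625, 8.61854076385498), 26.749704360961914)
```

carry_out(
  deltas=[
    [0,0,0,4,-2.7,0,1],
    [0,0,0,4,-2.7,0,1],
    [0,0,0,4,-2.7,0,1],
    [0,0,0,4,-2.7,0,1],
    [0,0,0,4,-2.7,0,1],
    [0,0,0,4,-2.7,0,1],
  ],
)

```text
t: 2.2
ee_pos: [0.3802, -0.1217, 0.3997]
eef_rot: [3.141, -0.001, 0.309]
wrist_force: [-0.1, -1.5, 0.7]
opening: 0.999
grip_force: 0.0
```

```bash
python3 -c "
from h import *
rec()"
```

```text
{'t': 2.2, 'joints': [-0.41557, -0.04486, 1.51582, -0.00018, 1.66924, 0.84647], 'ee_pos': [0.38016, -0.1217, 0.39972], 'eef_rot': [3.14054, -0.00092, 0.30874], 'wrist_force': [-0.09369, -1.46474, 0.65328], 'opening': 0.99887, 'grip_force': 0.0}
```

carry_out(
  deltas=[
    [0,0,0,1,-4.2,0,1],
    [0,0,0,1,-4.2,0,1],
    [0,0,0,1,-4.2,0,1],
    [0,0,0,1,-4.2,0,1],
    [0,0,0,1,-4.2,0,1],
    [0,0,0,1,-4.2,0,1],
    [0,0,0,1,-4.2,0,1],
    [0,8,0,0,0,0,1],
    [0,8,0,0,0,0,1],
    [0,8,0,0,0,0,1],
  ],
)

```text
t: 3.2
ee_pos: [0.3573, 0.1788, 0.3998]
eef_rot: [-3.141, -0.424, 0.31]
wrist_force: [0.6, 0.6, -0.1]
opening: 1.001
grip_force: 0.0
```

```bash
python3 -c "
from h import *
rec()"
```

```text
{'t': 3.2, 'joints': [0.3876, -0.27891, 1.76983, -0.03353, 1.2275, 1.65237], 'ee_pos': [0.35734, 0.17881, 0.39984], 'eef_rot': [-3.14144, -0.42445, 0.3105], 'wrist_force': [0.61055, 0.56693, -0.09977], 'opening': 1.0014, 'grip_force': 0.0}
```

```bash
cat > kin.py <<'E'
import numpy as np, json
from scipy.optimize import least_squares
from scipy.spatial.transform import Rotation as R
lo=np.array([-3.12,-1.05,.14,-1.42,.1,-2.68]);hi=np.array([3.12,2.28,2.33,4.57,2.73,2.68])
rot=lambda ax,a:R.from_euler(ax,a).as_matrix()
def fk(q,p):
    h,a,L1,e,L2,d6,o=p; A=rot('z',q[0]); x=A@[a,o,h]; A=A@rot('y',q[1]); x=x+A@[0,0,L1]
    A=A@rot('y',q[2]); x=x+A@[e,0,L2]; A=A@rot('z',q[3])@rot('y',q[4]); x=x+A@[0,0,d6]
    return x,A@rot('z',q[5]+np.pi/2)
S=[dict(joints=[-1.335,.307,1.506,0,1.328,-.073],ee_pos=[.1747,-.5478,.2313],eef_rot=[-3.1416,0,.3088])]+[json.loads(l) for l in open('log.jsonl')]
f=least_squares(lambda p:np.concatenate([fk(s['joints'],p)[0]-s['ee_pos'] for s in S])*1e3,[.2,0,.45,0,.45,.25,.0],loss='soft_l1')
P=f.x
def ik(x,M,q0):
    g=lambda q:np.r_[(fk(q,P)[0]-x)*10,R.from_matrix(M.T@fk(q,P)[1]).as_rotvec()]
    r=least_squares(g,np.clip(q0,lo+.02,hi-.02),bounds=(lo,hi)); return r.x,np.abs(r.fun).max()
def tool(psi,a): # psi heading, a = angle below horizontal (deg); y to the right
    c,s=np.cos(psi),np.sin(psi); z=np.array([c*np.cos(a),s*np.cos(a),-np.sin(a)]); y=np.array([s,-c,0]); return np.stack([np.cross(y,z),y,z],1)
E
python3 - <<'E'
from kin import *
np.set_printoptions(precision=3,suppress=True)
print(P,abs(f.fun).max())
for s in S: print(R.from_matrix(R.from_euler('xyz',s['eef_rot']).as_matrix().T@fk(s['joints'],P)[1]).magnitude())
d=np.radians
for nm,g,psi in(('stand',[.435,.258,.075],d(25)),('standlift',[.435,.258,.2],d(25)),('ringtop',[.45-.023,-.239+.007,.26],d(-17.5)),('shut',[.45-.023,-.239+.007,.09],d(-17.5))):
  for a in(20,35,45,55):
    M=tool(psi,d(a)); x=np.array(g)+M[:,2]*.019; b=[]
    for q0 in([.4,-.2,1.8,0,1.2,1.6],[.4,-.2,1.8,3.1,.6,-1.5],[.4,-.2,1.8,1.5,.6,0]):
      q0=np.array(q0);q0[0]=np.arctan2(g[1],g[0]); r=ik(x,M,q0)
      if r[1]<1e-3: b.append(np.round(r[0],2).tolist())
    print(nm,a,b)
E
```

```text
[ 0.191 -0.     0.643  0.107  0.417  0.369  0.042] 0.21249002433346154
0.0005853385170846066
4.0458234626595245e-06
6.195671945476496e-06
6.039275833915935e-06
stand 20 []
stand 35 []
stand 45 []
stand 55 []
standlift 20 []
standlift 35 []
standlift 45 []
standlift 55 [[0.46, 0.07, 2.18, -0.05, 0.28, 1.64], [0.46, 0.07, 2.18, -0.05, 0.28, 1.64]]
ringtop 20 []
ringtop 35 []
ringtop 45 [[-0.86, -0.06, 2.24, 1.0, 0.46, 0.2], [-0.86, -0.06, 2.24, 1.0, 0.46, 0.2]]
ringtop 55 [[-0.77, -0.05, 2.1, 0.49, 0.59, 0.76], [-0.77, -0.05, 2.1, 0.49, 0.59, 0.76]]
shut 20 []
shut 35 []
shut 45 []
shut 55 []
```

```bash
cat > scan.py <<'E'
from kin import *
d=np.radians
ring=np.array([.450,-.239])
def sols(g,psi,a):
    out=[]
    for flip in(1,-1):
        M=tool(psi,a)@np.diag([flip,flip,1]); x=np.array(g)+M[:,2]*.019
        for q4 in(-1.2,-.5,0,.8,1.6,2.4,3.1,4.):
            for q5 in (.5,1.3):
                r=ik(x,M,[np.arctan2(g[1],g[0])+.1,0,1.9,q4,q5,0])
                if r[1]<1e-3 and not any(abs(r[0]-o[1]).max()<.05 for o in out): out.append((flip,r[0]))
    return out
if __name__=='__main__':
  for sd in(90,-90):
   for a in(30,45):
    for f,q in sols([.435,.258,.066],d(25+sd),d(a)): print('stand',sd,a,f,np.round(q,2))
    for rel in ([-50,-25,0] if sd==90 else [0,25,50]):
      phi=d(-17.5+rel); g=ring-.024*np.array([np.cos(phi),np.sin(phi)])
      for z in(.21,.095):
       for f,q in sols([*g,z],phi+d(sd),d(a)): print('booth',sd,a,rel,z,f,np.round(q,2))
E
time python3 scan.py
```

```text
stand 90 30 1 [-0.1   0.76  1.85  0.86  1.36 -1.12]
stand 90 30 -1 [-0.1   0.76  1.85  0.86  1.36  2.03]
booth 90 30 -50 0.21 1 [-1.24  0.36  2.2   1.22  1.17 -0.93]
booth 90 30 -50 0.21 -1 [-1.24  0.36  2.2   1.22  1.17  2.21]
booth 90 30 -50 0.095 1 [-1.24  0.66  2.29  1.41  1.07 -1.35]
booth 90 30 -50 0.095 -1 [-1.24  0.66  2.29  1.41  1.07  1.79]
booth 90 30 -25 0.21 1 [-1.18  0.47  1.92  0.91  1.46 -0.9 ]
booth 90 30 -25 0.21 -1 [-1.18  0.47  1.92  0.91  1.46  2.24]
booth 90 30 -25 0.095 1 [-1.18  0.68  1.99  0.95  1.29 -1.13]
booth 90 30 -25 0.095 -1 [-1.18  0.68  1.99  0.95  1.29  2.01]
booth 90 30 0 0.21 1 [-1.07  0.59  1.65  0.69  1.73 -0.95]
booth 90 30 0 0.21 -1 [-1.07  0.59  1.65  0.69  1.73  2.19]
booth 90 30 0 0.095 1 [-1.07  0.75  1.71  0.68  1.56 -1.1 ]
booth 90 30 0 0.095 -1 [-1.07  0.75  1.71  0.68  1.56  2.04]
stand 90 45 1 [-0.02  0.63  1.88  0.76  1.18 -0.95]
stand 90 45 -1 [-0.02  0.63  1.88  0.76  1.18  2.19]
booth 90 45 -50 0.21 1 [-1.09  0.22  2.09  0.98  1.02 -0.53]
booth 90 45 -50 0.21 -1 [-1.09  0.22  2.09  0.98  1.02  2.61]
booth 90 45 -50 0.095 1 [-1.09 
[... 996 characters left out ...]
oth -90 30 25 0.21 -1 [ 0.04  0.38  2.15 -1.32  1.1   0.88]
stand -90 45 1 [ 0.9   0.66  1.78 -0.74  1.23 -2.24]
stand -90 45 -1 [ 0.9   0.66  1.78 -0.74  1.23  0.91]
booth -90 45 0 0.21 1 [-0.08  0.36  1.85 -0.8   1.27 -2.53]
booth -90 45 0 0.21 -1 [-0.08  0.36  1.85 -0.8   1.27  0.61]
booth -90 45 0 0.095 1 [-0.08  0.55  1.95 -0.89  1.08 -2.29]
booth -90 45 0 0.095 -1 [-0.08  0.55  1.95 -0.89  1.08  0.85]
booth -90 45 25 0.21 -1 [-0.1   0.24  2.06 -1.02  0.94  0.45]
booth -90 45 25 0.095 1 [-0.1   0.48  2.19 -1.31  0.79 -2.25]
booth -90 45 25 0.095 -1 [-0.1   0.48  2.19 -1.31  0.79  0.89]
booth -90 45 50 0.21 -1 [-0.28  0.12  2.24 -1.32  0.5   0.27]
real	1m7.619s
user	1m8.027s
sys	0m0.185s
```

```bash
cat > plan.py <<'E'
from kin import *
from h import robot
np.set_printoptions(precision=2,suppress=True)
d=np.radians
def cur():
    s=robot.read_state(); return np.array(s['ee_pos']),R.from_euler('xyz',s['eef_rot']).as_matrix(),np.array(s['joints'])
def turn(M,M2):  # body rotvec in deg
    return np.degrees(R.from_matrix(M.T@M2).as_rotvec())
def check(x,M,q,rows):
    for r in rows:
        M=M@R.from_rotvec(np.radians(r[:3])).as_matrix(); x=x+M@np.array(r[3:6])/100
        q2,e=ik(x,M,q); 
        if e>1e-3 or abs(q2-q).max()>.22: print('BAD',e,q2-q)
        q=q2
    print('end',x*1000,q); return x,M,q
E
python3 - <<'E'
from plan import *
x,M,q=cur()
T=tool(d(115),d(45)); w=turn(M,T); print('turn',w,np.linalg.norm(w)); n=int(np.ceil(np.linalg.norm(w)/8.2))
x,M,q=check(x,M,q,[[*(w/n),0,0,0]]*n); print(n,w/n)
g=np.array([.4352,.258,.068])+T[:,2]*(.019-.11)
v=T.T@(g-x)*100; m=int(np.ceil(np.linalg.norm(v)/4)); print('shift',v,m,v/m,'world',g)
check(x,T,q,[[0,0,0,*(v/m)]]*m)
E
```

```text
turn [ 55.51  15.44 -80.3 ] 98.83521266938715
BAD 5.221184595782802e-10 [-0.11 -0.02  0.02  0.13 -0.01 -0.26]
BAD 1.1102230246251565e-15 [-0.12 -0.01  0.01  0.14  0.01 -0.26]
BAD 4.989255421967772e-10 [-0.11  0.01  0.01  0.12  0.04 -0.25]
BAD 4.430289468615456e-11 [-0.1   0.02  0.    0.1   0.06 -0.23]
end [357.34 178.81 399.84] [-0.21  0.12  1.61  0.64  1.89 -0.59]
13 [ 4.27  1.19 -6.18]
shift [-20.72  10.4   17.11] 8 [-2.59  1.3   2.14] world [0.46 0.2  0.13]
end [462.39 199.68 132.35] [-0.14  0.53  1.75  0.65  1.4  -0.87]
```

carry_out(
  deltas=[
    [3.47,0.96,-5.02,0,0,0,1],
    [3.47,0.96,-5.02,0,0,0,1],
    [3.47,0.96,-5.02,0,0,0,1],
    [3.47,0.96,-5.02,0,0,0,1],
    [3.47,0.96,-5.02,0,0,0,1],
    [3.47,0.96,-5.02,0,0,0,1],
    [3.47,0.96,-5.02,0,0,0,1],
    [3.47,0.96,-5.02,0,0,0,1],
    [3.47,0.96,-5.02,0,0,0,1],
    [3.47,0.96,-5.02,0,0,0,1],
    [3.47,0.96,-5.02,0,0,0,1],
    [3.47,0.96,-5.02,0,0,0,1],
    [3.47,0.96,-5.02,0,0,0,1],
    [3.47,0.96,-5.02,0,0,0,1],
    [3.47,0.96,-5.02,0,0,0,1],
    [3.47,0.96,-5.02,0,0,0,1],
  ],
)

```text
t: 4.8
ee_pos: [0.357, 0.1775, 0.3992]
eef_rot: [-3.134, -0.785, 2.004]
wrist_force: [0.1, -0.0, 0.5]
opening: 1.0
grip_force: 0.0
```

carry_out(
  deltas=[
    [0,0,0,-2.6,1.3,2.1,1],
    [0,0,0,-2.6,1.3,2.1,1],
    [0,0,0,-2.6,1.3,2.1,1],
    [0,0,0,-2.6,1.3,2.1,1],
    [0,0,0,-2.6,1.3,2.1,1],
    [0,0,0,-2.6,1.3,2.1,1],
    [0,0,0,-2.6,1.3,2.1,1],
    [0,0,0,-2.6,1.3,2.1,1],
    [0,0,0,0,0,0,1],
  ],
)

```text
t: 5.7
ee_pos: [0.4615, 0.1951, 0.1293]
eef_rot: [-3.126, -0.787, 1.994]
wrist_force: [-1.0, 0.6, 0.3]
opening: 0.999
grip_force: 0.0
```

Run:
```python
from plan import *
from h import *
x,M,q=cur(); T=tool(d(115),d(45)); print(x,q,'turn err',turn(M,T))
g=np.array([.4352,.258,.068]); print('grasp pt in tool', M.T@(g-x)*100)
p=get_image('wrist'); save(p,'w1'); 
for n in('scene',):
    p=get_image(n); X,m=cloud(p); P_=X[m]
    B=P_[(abs(P_[:,0]-.435)<.06)&(abs(P_[:,1]-.254)<.06)]
    for lo_,hi_ in((.04,.105),(.105,.18)):
        b=B[(B[:,2]>lo_)&(B[:,2]<hi_)]; print(len(b),cv2.minAreaRect((b[:,:2]*1000).astype(np.float32)))
```

```text
[0.46 0.2  0.13] [-0.15  0.54  1.75  0.64  1.41 -0.87] turn err [-0.4  -0.07 -0.52]
grasp pt in tool [0.48 0.34 9.15]
407 ((431.6011657714844, 260.3277282714844), (30.509841918945312, 21.238187789916992), 51.68077850341797)
144 ((442.6153869628906, 262.3783264160156), (34.298179626464844, 9.381686210632324), 21.052934646606445)
```

View pics/w1.png

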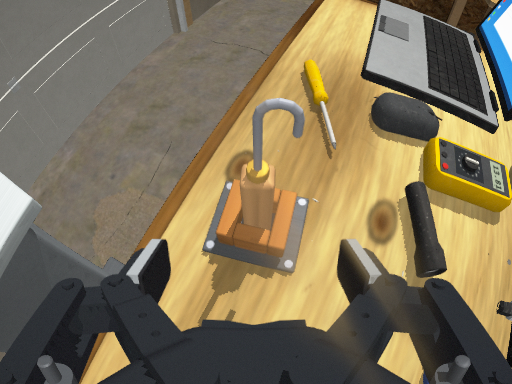

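The wrist view shows the wooden hook at (260,190) midway between the open fingers at (150,265) and (360,265), with the collar below it and a clear approach.

carry_out(
  deltas=[
    [0,0,0,0.1,0.07,2.2,1],
    [0,0,0,0.1,0.07,2.2,1],
    [0,0,0,0.1,0.07,2.2,1],
    [0,0,0,0.1,0.07,2.2,1],
    [0,0,0,0.1,0.06,2.2,1],
    [0,0,0,0,0,0,1],
    [0,0,0,0,0,0,-1],
    [0,0,0,0,0,0,-1],
    [0,0,0,0,0,0,-1],
    [0,0,0,0,0,0,-1],
    [0,0,0,0,0,0,-1],
    [0,0,0,0,0,0,-1],
    [0,0,0,0,0,0,-1],
    [0,0,0,0,0,0,-1],
    [0,0,0,0,0,0,-1],
    [0,0,0,0,0,0,-1],
  ],
)

```text
t: 7.4
ee_pos: [0.4304, 0.2699, 0.0592]
eef_rot: [-3.134, -0.785, 2.0]
wrist_force: [0.4, -3.5, 6.2]
opening: 0.294
grip_force: 60.1
```

Run:
```python
from plan import *
from h import *
x,M,q=cur(); print(x*1000,q,robot.read_state()['wrist_force'],robot.read_state()['opening'])
p=get_image('scene'); q_=get_image('side')
cv2.imwrite('pics/g1.png',np.hstack([cv2.resize(i['image'][y-100:y+80,c-90:c+90,::-1],(400,400)) for i,y,c in((p,270,190),(q_,270,235))]))
```

```text
[430.41 269.92  59.15] [-0.02  0.62  1.87  0.75  1.19 -0.94] [ 0.37 -3.51  6.23] 0.29374425652262043
```

View pics/g1.png

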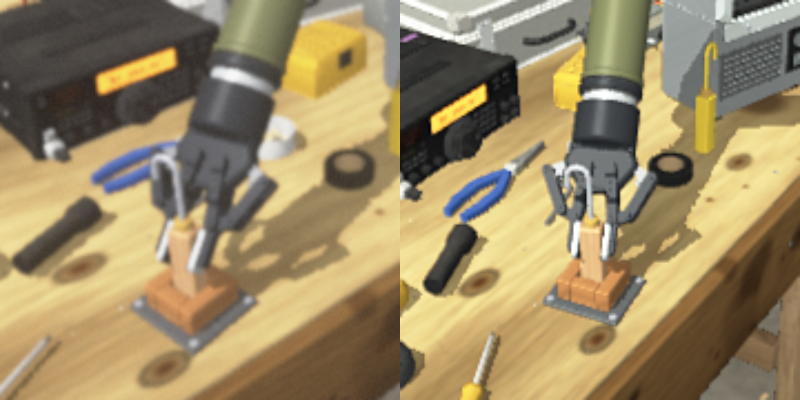

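Both views show the handle gripped squarely by both pads and the crook clear of the hand. I'll lift it high, turn and cross over.

Run:
```python
from plan import *
x,M,q=cur()
h0=np.array([.4352,.2577,.006]); o=M.T@(h0-x); print('hook org in tool',o*100)
up=M.T@[0,0,1]; print(up)
x,M,q=check(x,M,q,[[0,0,0,*(up*3)]]*14)
T=tool(d(42.5),d(45)); w=turn(M,T); print('turn',w,w/10)
x,M,q=check(x,M,q,[[*(w/10),0,0,0]]*10)
phi=d(-47.5); ring=np.array([.450,-.239]); 
h=np.r_[ring-.024*np.array([np.cos(phi),np.sin(phi)])-.06*np.array([.954,-.301]),.32]
tg=h-M@o; v=M.T@(tg-x)*100; print('shift',v,v/14,tg)
x,M,q=check(x,M,q,[[0,0,0,*(v/14)]]*14)
x,M,q=check(x,M,q,[[0,0,0,*(M.T@[0,0,-1.5])]]*17)
```

```text
hook org in tool [-4.68 -0.05  2.83]
[ 0.71 -0.01 -0.71]
end [430.43 269.9  479.15] [-0.02  0.19  1.33  0.75  1.93 -0.29]
turn [-51.39   0.2   51.  ] [-5.14  0.02  5.1 ]
BAD 4.586955772141742e-13 [ 0.1  -0.03  0.02 -0.14 -0.1   0.23]
end [430.43 269.9  479.15] [ 0.21 -0.27  1.76  0.44  0.99  0.92]
shift [-31.98  31.3  -16.99] [-2.28  2.24 -1.21] [ 0.39 -0.19  0.37]
end [ 386.53 -194.79  373.16] [-1.19  0.06  1.75  0.73  1.65 -0.42]
end [ 386.53 -194.79  118.16] [-1.19  0.42  2.1   0.82  1.13 -0.92]
```

carry_out(
  deltas=[
    [0,0,0,1.0,0,-1.0,-1],
    [0,0,0,2.1,0,-2.1,-1],
    [0,0,0,2.1,0,-2.1,-1],
    [0,0,0,2.1,0,-2.1,-1],
    [0,0,0,2.1,0,-2.1,-1],
    [0,0,0,2.1,0,-2.1,-1],
    [0,0,0,2.1,0,-2.1,-1],
    [0,0,0,2.1,0,-2.1,-1],
    [0,0,0,2.1,0,-2.1,-1],
    [0,0,0,2.1,0,-2.1,-1],
    [0,0,0,2.1,0,-2.1,-1],
    [0,0,0,2.1,0,-2.1,-1],
    [0,0,0,2.1,0,-2.1,-1],
    [0,0,0,2.1,0,-2.1,-1],
    [0,0,0,1.3,0,-1.3,-1],
  ],
)

```text
t: 9.0
ee_pos: [0.4315, 0.2713, 0.4796]
eef_rot: [-3.135, -0.784, 2.001]
wrist_force: [0.1, 0.7, -2.3]
opening: 0.298
grip_force: 59.4
```

carry_out(
  deltas=[
    [-4.28,0.02,4.25,0,0,0,-1],
    [-4.28,0.02,4.25,0,0,0,-1],
    [-4.28,0.02,4.25,0,0,0,-1],
    [-4.28,0.02,4.25,0,0,0,-1],
    [-4.28,0.02,4.25,0,0,0,-1],
    [-4.28,0.02,4.25,0,0,0,-1],
    [-4.28,0.02,4.25,0,0,0,-1],
    [-4.28,0.02,4.25,0,0,0,-1],
    [-4.28,0.02,4.25,0,0,0,-1],
    [-4.28,0.02,4.25,0,0,0,-1],
    [-4.28,0.02,4.25,0,0,0,-1],
    [-4.28,0.02,4.25,0,0,0,-1],
    [0,0,0,0,0,0,-1],
  ],
)

```text
t: 10.3
ee_pos: [0.4286, 0.2727, 0.4768]
eef_rot: [-3.141, -0.784, 0.746]
wrist_force: [-0.5, 0.8, -2.1]
opening: 0.296
grip_force: 59.5
```

carry_out(
  deltas=[
    [0,0,0,-2.28,2.24,-1.21,-1],
    [0,0,0,-2.28,2.24,-1.21,-1],
    [0,0,0,-2.28,2.24,-1.21,-1],
    [0,0,0,-2.28,2.24,-1.21,-1],
    [0,0,0,-2.28,2.24,-1.21,-1],
    [0,0,0,-2.28,2.24,-1.21,-1],
    [0,0,0,-2.28,2.24,-1.21,-1],
    [0,0,0,-2.28,2.24,-1.21,-1],
    [0,0,0,-2.28,2.24,-1.21,-1],
    [0,0,0,-2.28,2.24,-1.21,-1],
    [0,0,0,-2.28,2.24,-1.21,-1],
    [0,0,0,-2.28,2.24,-1.21,-1],
    [0,0,0,-2.28,2.24,-1.21,-1],
    [0,0,0,-2.28,2.24,-1.21,-1],
    [0,0,0,0,0,0,-1],
  ],
)

```text
t: 11.8
ee_pos: [0.3899, -0.1986, 0.3703]
eef_rot: [3.139, -0.786, 0.742]
wrist_force: [0.4, -0.3, -2.0]
opening: 0.295
grip_force: 59.7
```

Run:
```python
from plan import *
from h import *
np.set_printoptions(precision=4,suppress=True)
x,M,q=cur(); print(x,turn(M,tool(d(42.5),d(45))),robot.read_state()['wrist_force'],robot.read_state()['opening'])
o=np.array([-.0468,-.0005,.0283]); print('pred hook org',x+M@o,'seat',x+M@o+[.012*np.cos(d(-47.5)),.012*np.sin(d(-47.5)),.159])
for n in('scene','side'):
    p=get_image(n); np.savez(n+'1.npz',**p)
    for t in('ring','hook_seat','pull_hook'): print(n,t,[(np.round(k['centre'],3),round(k['score'],2)) for k in mark_of(p,t)[:3]])
    cv2.imwrite(f'pics/b_{n}.png',p['image'][...,::-1])
a=cv2.imread('pics/b_scene.png')[40:240,220:420];b=cv2.imread('pics/b_side.png')[40:240,200:400]
cv2.imwrite('pics/b1.png',np.hstack([cv2.resize(i,(400,400)) for i in(a,b)]))
```

```text
[ 0.3899 -0.1986  0.3703] [ 0.1406 -0.0353 -0.0075] [ 0.4015 -0.2717 -1.9733] 0.2949355130751662
pred hook org [ 0.38   -0.2071  0.3172] seat [ 0.3881 -0.2159  0.4762]
scene ring [(array([ 0.45 , -0.24 ,  0.289]), 0.67)]
scene hook_seat [(array([ 0.39 , -0.219,  0.476]), 0.87), (array([ 0.491, -0.092,  0.161]), 0.68)]
scene pull_hook [(array([ 0.38 , -0.21 ,  0.317]), 0.96), (array([ 0.494, -0.082,  0.   ]), 0.88)]
side ring [(array([ 0.443, -0.24 ,  0.287]), 0.86)]
side hook_seat [(array([ 0.494, -0.096,  0.163]), 0.68), (array([ 0.388, -0.214,  0.475]), 0.53)]
side pull_hook [(array([ 0.378, -0.202,  0.318]), 0.67)]
```

View pics/b1.png

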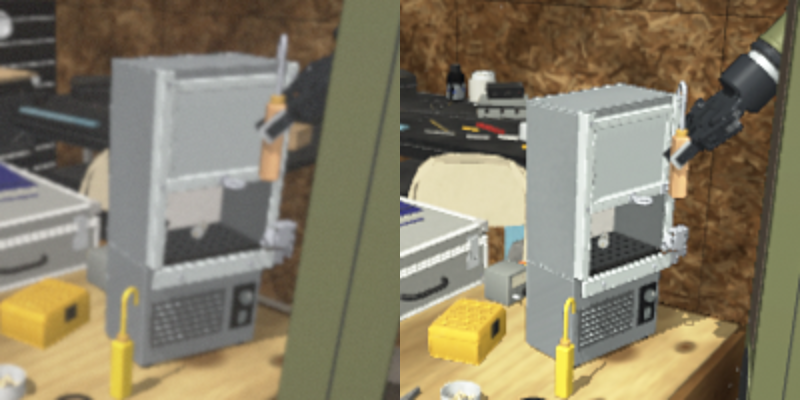

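The scene and side views both show the hook held upright in front of the booth's right front edge, at (275,130) and (680,150). The ring is visible at about (233,183) and (643,200), and nothing is touching.

Run:
```python
from h import *
np.set_printoptions(precision=1,suppress=True)
bx=np.array([.9537,-.3007]);by=np.array([.3007,.9537]); r0=np.array([.450,-.239])
for n in('scene','side'):
    p=dict(np.load(n+'1.npz')); X,m=cloud(p); P=X[m]
    L=np.c_[(P[:,:2]-r0)@bx,(P[:,:2]-r0)@by,P[:,2]]*1000
    b=L[(abs(L[:,0])<18)&(abs(L[:,1])<22)&(abs(L[:,2]-293)<14)]
    print(n,len(b)); print(b[np.argsort(b[:,0])][:40] if n=='side' else '', b.min(0),b.max(0),np.median(b,0), 'y',np.percentile(b[:,1],[3,97]))
    # sash/rail front plane
    for lo,hi in((300,318),(330,400)):
        s=L[(L[:,0]>5)&(L[:,0]<45)&(abs(L[:,1])<70)&(L[:,2]>lo)&(L[:,2]<hi)]; print('rail',lo,len(s),np.percentile(s[:,0],[5,50,95]))
    # crook
    c=np.array([.388,-.216]); k=P[(np.hypot(*(P[:,:2]-c).T)<.04)&(P[:,2]>.425)&(P[:,2]<.50)]; 
    print('crook',len(k),k.min(0)*1000,k.max(0)*1000,cv2.minAreaRect((k[:,:2]*1000).astype(np.float32)))
```

```text
scene 48
 [-16.8 -11.9 284.5] [ 16.5  13.9 291.3] [ -3.2   0.4 289. ] y [-10.6  13.1]
rail 300 267 [28.4 30.6 32.6]
rail 330 1091 [28.2 30.6 32.8]
crook 134 [ 349.3 -244.4  426.1] [ 398.7 -202.4  479.7] ((370.489501953125, -220.81163024902344), (44.668907165527344, 36.412109375), 29.69876480102539)
side 32
[[-14.7   2.6 286.6]
 [-13.8   6.2 287.1]
 [-12.4   4.9 289.7]
 [-12.3   9.4 290.6]
 [-12.    8.7 287.2]
 [-11.7  -5.1 287.5]
 [-10.7  -1.6 287.9]
 [-10.2  -6.4 290.1]
 [ -8.1  13.5 287.2]
 [ -7.6   8.5 286. ]
 [ -7.1  12.7 290. ]
 [ -6.6   7.6 288.8]
 [ -5.4  15.1 286.8]
 [ -4.1  14.  289.5]
 [ -3.7  -9.1 287.9]
 [ -2.6  16.9 289.7]
 [ -0.5  -8.  287.3]
 [  0.5  -8.8 290.1]
 [  2.  -15.1 288.5]
 [  2.2  12.  290.7]
 [  2.3  -1.5 291.2]
 [  4.5  -8.9 285.8]
 [  4.6  -8.7 289.1]
 [  5.2  13.3 290.2]
 [  5.5  12.7 286.8]
 [  8.2  -3.7 286. ]
 [  8.3  -8.5 284.9]
 [  8.8   5.1 290.9]
 [  9.2  -4.5 288.8]
 [  9.2  -0.2 286.4]
 [  9.6  -0.3 289.6]
 [ 13.    5.1 289.8]] [-14.7 -15.1 284.9] [ 13.   16.9 291.2] [ -1.5   3.7 288.6] y [-9.5 15.3]
rail 300 170 [30.3 33.2 36.2]
rail 330 684 [29.9 33.1 36. ]
crook 135 [ 349.2 -255.6  425.2] [ 400.8 -194.7  481.3] ((374.3460998535156, -223.75636291503906), (59.3305778503418, 51.812740325927734), 82.53501892089844)
```

```bash
cat >> plan.py <<'E'
O=np.array([-.0468,-.0005,.0283])
def hook(): x,M,q=cur(); return x+M@O
def togo(h,n,show=True):
    x,M,q=cur(); v=M.T@(np.array(h)-x-M@O)*100; print('togo',v,'per row',np.round(v/n,3)); return v
def w2t(v): x,M,q=cur(); return M.T@np.array(v)
E
python3 - <<'E'
from plan import *
h=hook(); print(h,w2t([0,0,1]))
togo([h[0],h[1],.180],5); togo([.4338,-.2196,.180],3)
x,M,q=cur(); v=M.T@np.array([.4338-h[0],-.2196-h[1],0])*100; print('in',v)
E
```

```text
[ 0.38 -0.2   0.32] [ 0.71  0.   -0.71]
togo [-9.79 -0.01  9.8 ] per row [-1.96 -0.    1.96]
togo [-7.88  5.04 11.71] per row [-2.63  1.68  3.9 ]
in [1.91 5.05 1.91]
```

carry_out(
  deltas=[
    [0,0,0,-1.96,0,1.96,-1],
    [0,0,0,-1.96,0,1.96,-1],
    [0,0,0,-1.96,0,1.96,-1],
    [0,0,0,-1.96,0,1.96,-1],
    [0,0,0,-1.96,0,1.96,-1],
    [0,0,0,0.38,1.0,0.38,-1],
    [0,0,0,0.38,1.0,0.38,-1],
    [0,0,0,0.38,1.0,0.38,-1],
    [0,0,0,0.38,1.0,0.38,-1],
    [0,0,0,0.38,1.0,0.38,-1],
    [0,0,0,0,0,0,-1],
  ],
)

```text
t: 13.3
ee_pos: [0.4449, -0.213, 0.2332]
eef_rot: [3.138, -0.785, 0.746]
wrist_force: [-0.3, -0.2, -1.8]
opening: 0.302
grip_force: 59.5
```

Run:
```python
from plan import *
from h import *
np.set_printoptions(precision=4,suppress=True)
print(hook(),robot.read_state()['wrist_force'])
ims=[]
for n in('scene','side'):
    p=get_image(n); np.savez(n+'2.npz',**p); f=192/np.tan(np.radians(p['fovy'])/2)
    c=p['R']@[.450,-.237,.3]+p['t']; u,v=int(p['cx']+f*c[0]/c[2]),int(p['cy']+f*c[1]/c[2]); print(n,u,v)
    ims.append(cv2.resize(p['image'][v-30:v+30,u-30:u+30,::-1],(400,400),interpolation=cv2.INTER_CUBIC))
    X,m=cloud(p); P_=X[m]; h=hook(); leg=h[:2]+.024*np.array([np.cos(d(-47.5)),np.sin(d(-47.5))])
    k=P_[(np.hypot(*(P_[:,:2]-leg).T)<.008)&(P_[:,2]>h[2]+.137)&(P_[:,2]<h[2]+.15)]; print('leg pred',leg,'seen',len(k),k.mean(0))
    k=P_[(np.hypot(*(P_[:,:2]-h[:2]).T)<.008)&(P_[:,2]>h[2]+.1)&(P_[:,2]<h[2]+.14)]; print('rod pred',h[:2],'seen',len(k),k.mean(0))
cv2.imwrite('pics/b2.png',np.hstack(ims))
```

```text
[ 0.435  -0.2216  0.1801] [-0.2908 -0.2013 -1.7716]
scene 336 127
leg pred [ 0.4502 -0.2384] seen 6 [ 0.4501 -0.2366  0.3222]
rod pred [ 0.434  -0.2207] seen 35 [ 0.4334 -0.2195  0.3006]
side 321 136
leg pred [ 0.4495 -0.2378] seen 8 [ 0.4506 -0.2378  0.3229]
rod pred [ 0.4333 -0.2201] seen 24 [ 0.4352 -0.2195  0.2991]
```

View pics/b2.png

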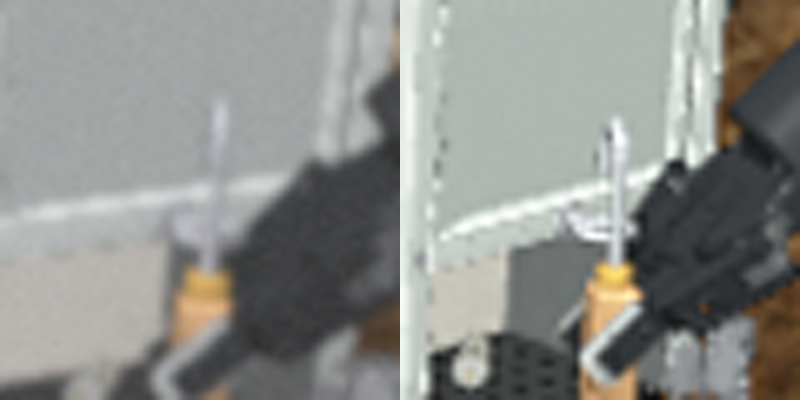

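The rod stands just in front of the ring, at (210,220) scene and (615,220) side. The measured leg and ring centres agree within 1–2 mm, so I'll lower it.

carry_out(
  deltas=[
    [0,0,0,-0.21,0,0.21,-1],
    [0,0,0,-0.21,0,0.21,-1],
    [0,0,0,-0.21,0,0.21,-1],
    [0,0,0,-0.21,0,0.21,-1],
    [0,0,0,-0.21,0,0.21,-1],
    [0,0,0,-0.21,0,0.21,-1],
    [0,0,0,-0.21,0,0.21,-1],
    [0,0,0,0,0,0,-1],
  ],
)

```text
t: 14.2
ee_pos: [0.443, -0.2117, 0.2113]
eef_rot: [-3.14, -0.785, 0.741]
wrist_force: [-0.1, 0.2, -2.3]
opening: 0.296
grip_force: 59.5
```

carry_out(
  deltas=[
    [0,0,0,-0.21,0,0.21,-1],
    [0,0,0,-0.21,0,0.21,-1],
    [0,0,0,-0.21,0,0.21,-1],
    [0,0,0,-0.21,0,0.21,-1],
    [0,0,0,0,0,0,-1],
  ],
)

```text
t: 14.7
ee_pos: [0.443, -0.2117, 0.1994]
eef_rot: [-3.139, -0.785, 0.741]
wrist_force: [-0.1, -0.2, -2.1]
opening: 0.292
grip_force: 59.5
```

```bash
cat > st.py <<'E'
from plan import *
np.set_printoptions(precision=4,suppress=True)
s=robot.read_state(); print(s['t'],'hook',hook(),'F',s['wrist_force'],'T',s['wrist_torque'])
E
python3 st.py
```

```text
14.7 hook [ 0.433  -0.2201  0.1463] F [-0.0932 -0.1799 -2.0805] T [-0.373   0.429  -0.0026]
```

carry_out(
  deltas=[
    [0,0,0,-0.21,0,0.21,-1],
    [0,0,0,-0.21,0,0.21,-1],
    [0,0,0,-0.21,0,0.21,-1],
    [0,0,0,-0.21,0,0.21,-1],
    [0,0,0,-0.21,0,0.21,-1],
    [0,0,0,-0.21,0,0.21,-1],
    [0,0,0,-0.21,0,0.21,-1],
    [0,0,0,-0.21,0,0.21,-1],
  ],
)

```text
t: 15.5
ee_pos: [0.4432, -0.2119, 0.1759]
eef_rot: [-3.141, -0.785, 0.742]
wrist_force: [-0.3, 0.4, -1.0]
opening: 0.298
grip_force: 59.6
```

```bash
cat >> st.py <<'E'
from h import *
p=get_image('side'); np.savez('side3.npz',**p)
bx=np.array([.9537,-.3007]);by=np.array([.3007,.9537]); r0=np.array([.450,-.2373])
X,m=cloud(p); Q=X[m]; L=np.c_[(Q[:,:2]-r0)@bx,(Q[:,:2]-r0)@by,Q[:,2]]*1000
# lower edge of the sash rail: lowest z with rail-depth points, left of the ring
b=L[(L[:,0]>22)&(L[:,0]<42)&(L[:,1]>20)&(L[:,1]<65)&(L[:,2]>170)&(L[:,2]<330)]; print('rail low edge',np.percentile(b[:,2],[1,3,10]) if len(b) else 0)
print([(np.round(k['centre'],3),round(k['score'],2)) for k in mark_of(p,'ring')[:2]])
E
python3 st.py
python3 - <<'E'
import sys; sys.path.insert(0,'.')
from h import *
p=dict(np.load('side2.npz'))
bx=np.array([.9537,-.3007]);by=np.array([.3007,.9537]); r0=np.array([.450,-.2373])
X,m=cloud(p); Q=X[m]; L=np.c_[(Q[:,:2]-r0)@bx,(Q[:,:2]-r0)@by,Q[:,2]]*1000
b=L[(L[:,0]>22)&(L[:,0]<42)&(L[:,1]>20)&(L[:,1]<65)&(L[:,2]>170)&(L[:,2]<330)]; print('before',np.percentile(b[:,2],[1,3,10]))
E
```

```text
15.5 hook [ 0.4332 -0.2204  0.1229] F [-0.2802  0.361  -1.0339] T [-0.2814  0.2881  0.0274]
rail low edge [170.582  171.4605 177.0178]
[(array([ 0.446, -0.241,  0.275]), 0.94)]
before [171.12315171 172.86842089 177.93455046]
```

carry_out(
  deltas=[
    [0,0,0,-0.21,0,0.21,-1],
    [0,0,0,-0.21,0,0.21,-1],
    [0,0,0,-0.21,0,0.21,-1],
    [0,0,0,-0.21,0,0.21,-1],
    [0,0,0,-0.21,0,0.21,-1],
    [0,0,0,-0.21,0,0.21,-1],
    [0,0,0,-0.21,0,0.21,-1],
    [0,0,0,-0.21,0,0.21,-1],
    [0,0,0,-0.21,0,0.21,-1],
    [0,0,0,-0.21,0,0.21,-1],
  ],
)

```text
t: 16.6
ee_pos: [0.4431, -0.2119, 0.1462]
eef_rot: [-3.141, -0.785, 0.742]
wrist_force: [-0.3, -0.8, -1.1]
opening: 0.295
grip_force: 59.7
```

carry_out(
  deltas=[
    [0,0,0,-0.21,0,0.21,-1],
    [0,0,0,-0.21,0,0.21,-1],
    [0,0,0,-0.21,0,0.21,-1],
    [0,0,0,-0.21,0,0.21,-1],
    [0,0,0,-0.21,0,0.21,-1],
  ],
)

```text
t: 17.1
ee_pos: [0.4431, -0.2119, 0.1313]
eef_rot: [-3.141, -0.785, 0.742]
wrist_force: [0.8, 0.2, -0.1]
opening: 0.296
grip_force: 59.7
```

```bash
python3 st.py
```

```text
17.1 hook [ 0.4331 -0.2204  0.0782] F [ 0.8266  0.2028 -0.1386] T [-0.2562  0.2481  0.0138]
rail low edge [171.0706 174.1872 179.976 ]
[(array([ 0.444, -0.242,  0.228]), 0.86)]
```

carry_out(
  deltas=[
    [0,0,0,-0.14,0,0.14,-1],
    [0,0,0,-0.14,0,0.14,-1],
    [0,0,0,-0.14,0,0.14,-1],
    [0,0,0,-0.14,0,0.14,-1],
    [0,0,0,-0.14,0,0.14,-1],
    [0,0,0,-0.14,0,0.14,-1],
    [0,0,0,-0.14,0,0.14,-1],
    [0,0,0,-0.14,0,0.14,-1],
    [0,0,0,-0.14,0,0.14,-1],
  ],
)

```text
t: 18.1
ee_pos: [0.4431, -0.2119, 0.1136]
eef_rot: [-3.141, -0.785, 0.742]
wrist_force: [-0.2, 0.1, 0.1]
opening: 0.299
grip_force: 59.6
```

carry_out(
  deltas=[
    [0,0,0,-0.07,0,0.07,-1],
    [0,0,0,-0.07,0,0.07,-1],
    [0,0,0,-0.07,0,0.07,-1],
    [0,0,0,-0.07,0,0.07,-1],
    [0,0,0,-0.07,0,0.07,-1],
    [0,0,0,-0.07,0,0.07,-1],
    [0,0,0,-0.07,0,0.07,-1],
    [0,0,0,-0.07,0,0.07,-1],
  ],
)

```text
t: 18.9
ee_pos: [0.4431, -0.2118, 0.1057]
eef_rot: [-3.141, -0.785, 0.742]
wrist_force: [-0.4, 1.5, 0.1]
opening: 0.298
grip_force: 59.6
```

carry_out(
  deltas=[
    [0,0,0,-0.07,0,0.07,-1],
    [0,0,0,-0.07,0,0.07,-1],
    [0,0,0,-0.07,0,0.07,-1],
    [0,0,0,-0.07,0,0.07,-1],
    [0,0,0,-0.07,0,0.07,-1],
    [0,0,0,-0.07,0,0.07,-1],
    [0,0,0,-0.07,0,0.07,-1],
  ],
)

```text
t: 19.6
ee_pos: [0.4431, -0.2119, 0.0988]
eef_rot: [-3.141, -0.785, 0.742]
wrist_force: [-0.2, 0.7, -0.9]
opening: 0.293
grip_force: 59.6
```

carry_out(
  deltas=[
    [0,0,0,-0.07,0,0.07,-1],
    [0,0,0,-0.07,0,0.07,-1],
    [0,0,0,-0.07,0,0.07,-1],
    [0,0,0,-0.07,0,0.07,-1],
    [0,0,0,-0.07,0,0.07,-1],
  ],
)

```text
t: 20.1
ee_pos: [0.4436, -0.2117, 0.095]
eef_rot: [3.142, -0.787, 0.742]
wrist_force: [-2.7, -0.4, 8.5]
opening: 0.293
grip_force: 60.2
```

```bash
python3 st.py
```

```text
20.1 hook [ 0.4337 -0.2201  0.0419] F [-2.6904 -0.4241  8.5365] T [ 0.1888 -0.4327  0.1547]
rail low edge [171.0471 173.7235 189.0138]
[(array([ 0.448, -0.241,  0.195]), 0.72)]
```

carry_out(
  deltas=[
    [0,0,0,-0.07,0,0.07,-1],
    [0,0,0,-0.07,0,0.07,-1],
    [0,0,0,-0.07,0,0.07,-1],
  ],
)

```text
t: 20.5
ee_pos: [0.4437, -0.2116, 0.0923]
eef_rot: [3.141, -0.788, 0.743]
wrist_force: [-2.0, -0.1, 9.3]
opening: 0.3
grip_force: 60.3
```

carry_out(
  deltas=[
    [0,0,0,-0.07,0,0.07,-1],
    [0,0,0,-0.07,0,0.07,-1],
  ],
)

```text
t: 20.7
ee_pos: [0.4437, -0.2116, 0.0904]
eef_rot: [3.141, -0.788, 0.743]
wrist_force: [-3.0, -0.2, 9.6]
opening: 0.296
grip_force: 60.3
```

carry_out(
  deltas=[
    [0,0,0,-0.07,0,0.07,-1],
    [0,0,0,-0.07,0,0.07,-1],
  ],
)

```text
t: 20.9
ee_pos: [0.4437, -0.2116, 0.0885]
eef_rot: [3.141, -0.788, 0.743]
wrist_force: [-2.3, -0.5, 8.8]
opening: 0.295
grip_force: 60.3
```

carry_out(
  deltas=[
    [0,0,0,-0.05,0,0.05,-1],
    [0,0,0,-0.05,0,0.05,-1],
    [0,0,0,-0.05,0,0.05,-1],
  ],
)

```text
t: 21.2
ee_pos: [0.4438, -0.2116, 0.0865]
eef_rot: [3.141, -0.788, 0.743]
wrist_force: [-3.1, 0.0, 9.4]
opening: 0.293
grip_force: 60.4
```

carry_out(
  deltas=[
    [0,0,0,-0.05,0,0.05,-1],
    [0,0,0,-0.05,0,0.05,-1],
  ],
)

```text
t: 21.4
ee_pos: [0.4437, -0.2116, 0.085]
eef_rot: [3.141, -0.788, 0.743]
wrist_force: [-2.3, 0.5, 9.7]
opening: 0.297
grip_force: 60.2
```

carry_out(
  deltas=[
    [0,0,0,-0.04,0,0.04,-1],
    [0,0,0,-0.04,0,0.04,-1],
  ],
)

```text
t: 21.6
ee_pos: [0.4437, -0.2116, 0.0839]
eef_rot: [3.141, -0.788, 0.743]
wrist_force: [-1.7, 0.1, 8.5]
opening: 0.293
grip_force: 60.3
```

carry_out(
  deltas=[
    [0,0,0,-0.05,0,0.05,-1],
    [0,0,0,-0.05,0,0.05,-1],
  ],
)

```text
t: 21.8
ee_pos: [0.4437, -0.2117, 0.0823]
eef_rot: [3.141, -0.788, 0.743]
wrist_force: [-2.3, -0.3, 9.1]
opening: 0.294
grip_force: 60.3
```

carry_out(
  deltas=[
    [0,0,0,-0.05,0,0.05,-1],
    [0,0,0,-0.05,0,0.05,-1],
  ],
)

```text
t: 22.0
ee_pos: [0.4436, -0.2117, 0.0807]
eef_rot: [3.141, -0.787, 0.743]
wrist_force: [-1.8, -0.5, 6.5]
opening: 0.294
grip_force: 60.2
```

```bash
python3 st.py
```

```text
22.0 hook [ 0.4337 -0.2201  0.0276] F [-1.7899 -0.4821  6.5342] T [ 0.1252 -0.3684  0.1474]
rail low edge [171.078  174.5158 185.9117]
[(array([ 0.446, -0.244,  0.182]), 0.84)]
```

carry_out(
  deltas=[
    [0,0,0,-0.04,0,0.04,-1],
    [0,0,0,-0.04,0,0.04,-1],
  ],
)

```text
t: 22.3
ee_pos: [0.4435, -0.2118, 0.0793]
eef_rot: [3.142, -0.787, 0.742]
wrist_force: [-2.4, 0.3, 7.7]
opening: 0.297
grip_force: 60.1
```

carry_out(
  deltas=[
    [0,0,0,-0.04,0,0.04,-1],
    [0,0,0,-0.04,0,0.04,-1],
  ],
)

```text
t: 22.5
ee_pos: [0.4437, -0.2116, 0.0787]
eef_rot: [3.141, -0.788, 0.743]
wrist_force: [-2.9, 0.1, 9.9]
opening: 0.297
grip_force: 60.3
```

carry_out(
  deltas=[
    [0,0,0,-0.04,0,0.04,-1],
    [0,0,0,-0.04,0,0.04,-1],
  ],
)

```text
t: 22.7
ee_pos: [0.4438, -0.2116, 0.0777]
eef_rot: [3.141, -0.788, 0.743]
wrist_force: [-3.8, -0.1, 11.3]
opening: 0.298
grip_force: 60.4
```

carry_out(
  deltas=[
    [0,0,0,-0.03,0,0.03,-1],
    [0,0,0,-0.03,0,0.03,-1],
  ],
)

```text
t: 22.9
ee_pos: [0.444, -0.2114, 0.0774]
eef_rot: [3.141, -0.789, 0.743]
wrist_force: [-4.7, -1.1, 15.2]
opening: 0.296
grip_force: 60.8
```

Run:
```python
from plan import *
from h import *
s=robot.read_state(); print(s['t'],hook(),s['wrist_force'],s['wrist_torque'])
ims=[]
for n in('scene','side'):
    p=get_image(n); f=192/np.tan(np.radians(p['fovy'])/2)
    c=p['R']@[.440,-.25,.18]+p['t']; u,v=int(p['cx']+f*c[0]/c[2]),int(p['cy']+f*c[1]/c[2])
    ims.append(cv2.resize(p['image'][v-40:v+40,u-40:u+40,::-1],(400,400),interpolation=cv2.INTER_CUBIC))
cv2.imwrite('pics/c1.png',np.hstack(ims))
```

```text
22.9 [ 0.43 -0.22  0.02] [-4.75 -1.11 15.2 ] [ 0.71 -0.98  0.14]
```

View pics/c1.png

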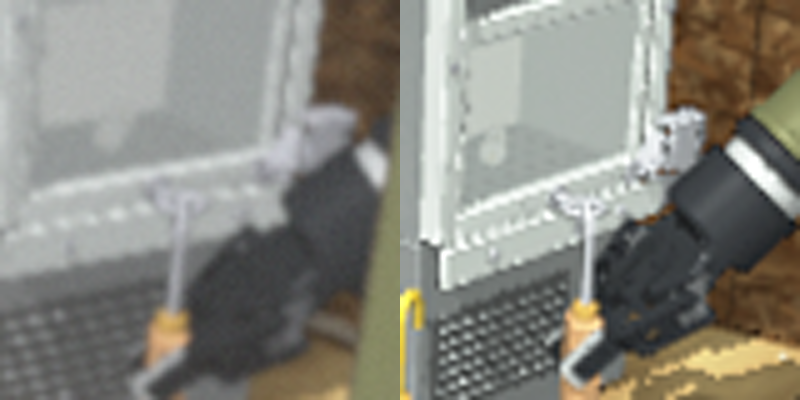

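The sash's lower rail is at the sill beside the catch, at (270,160) in the scene view and (660,150) in the side view, and the hook is still in the ring. The force has climbed to about 17 N, as against the stop. I'll ease up and see whether the force vanishes at once (caught) or follows the hook (seal pushing back).

carry_out(
  deltas=[
    [0,0,0,0.07,0,-0.07,-1],
    [0,0,0,0.07,0,-0.07,-1],
  ],
)

```text
t: 23.2
ee_pos: [0.4437, -0.2117, 0.0786]
eef_rot: [3.141, -0.787, 0.743]
wrist_force: [-1.7, -0.1, 8.0]
opening: 0.295
grip_force: 60.3
```

carry_out(
  deltas=[
    [0,0,0,0.07,0,-0.07,-1],
    [0,0,0,0.07,0,-0.07,-1],
  ],
)

```text
t: 23.4
ee_pos: [0.4432, -0.212, 0.0796]
eef_rot: [3.142, -0.785, 0.742]
wrist_force: [0.1, 0.0, 1.2]
opening: 0.299
grip_force: 59.7
```

carry_out(
  deltas=[
    [0,0,0,0.07,0,-0.07,-1],
    [0,0,0,0.07,0,-0.07,-1],
  ],
)

```text
t: 23.6
ee_pos: [0.4429, -0.2121, 0.0808]
eef_rot: [-3.141, -0.784, 0.742]
wrist_force: [0.6, -0.0, -1.7]
opening: 0.295
grip_force: 59.6
```

```bash
python3 st.py
```

```text
23.6 hook [ 0.4328 -0.2206  0.0277] F [ 0.5866 -0.0298 -1.7105] T [-0.4158  0.3997  0.0075]
rail low edge [171.3249 175.4943 186.1318]
[(array([ 0.445, -0.242,  0.178]), 0.86)]
```

carry_out(
  deltas=[
    [0,0,0,0.28,0,-0.28,-1],
    [0,0,0,0.28,0,-0.28,-1],
    [0,0,0,0.28,0,-0.28,-1],
    [0,0,0,0.28,0,-0.28,-1],
    [0,0,0,0.28,0,-0.28,-1],
    [0,0,0,0.28,0,-0.28,-1],
    [0,0,0,0.28,0,-0.28,-1],
    [0,0,0,0.28,0,-0.28,-1],
    [0,0,0,0.28,0,-0.28,-1],
    [0,0,0,0.28,0,-0.28,-1],
    [0,0,0,0.28,0,-0.28,-1],
    [0,0,0,0.28,0,-0.28,-1],
    [0,0,0,0,0,0,-1],
  ],
)

```text
t: 25.0
ee_pos: [0.4432, -0.212, 0.1292]
eef_rot: [3.141, -0.785, 0.743]
wrist_force: [-0.1, 0.0, -1.7]
opening: 0.294
grip_force: 59.6
```

Run:
```python
from plan import *
from h import *
np.set_printoptions(precision=4,suppress=True)
s=robot.read_state(); print(s['t'],hook(),s['wrist_force'])
ims=[]
o=[]
for n in('scene','side'):
    p=get_image(n); f=192/np.tan(np.radians(p['fovy'])/2)
    c=p['R']@[.425,-.355,.21]+p['t']; u,v=int(p['cx']+f*c[0]/c[2]),int(p['cy']+f*c[1]/c[2])
    p0=dict(np.load(n+'0.npz'))
    for i in(p0,p): ims.append(cv2.resize(i['image'][v-22:v+22,u-22:u+22,::-1],(300,300),interpolation=cv2.INTER_CUBIC))
    print([(np.round(k['centre'],3),round(k['score'],2)) for k in mark_of(p,'ring')[:2]])
    print([(np.round(k['centre'],3),round(k['score'],2)) for k in mark_of(p,'hook_seat')[:2]])
cv2.imwrite('pics/c2.png',np.vstack([np.hstack(ims[:2]),np.hstack(ims[2:])]))
```

```text
25.0 [ 0.4333 -0.2205  0.0761] [-0.1186  0.0004 -1.6576]
[(array([ 0.449, -0.238,  0.184]), 0.84)]
[(array([ 0.441, -0.231,  0.231]), 0.64)]
[(array([ 0.446, -0.241,  0.181]), 0.55)]
[(array([ 0.492, -0.096,  0.16 ]), 0.6), (array([ 0.438, -0.231,  0.232]), 0.48)]
```

View pics/c2.png

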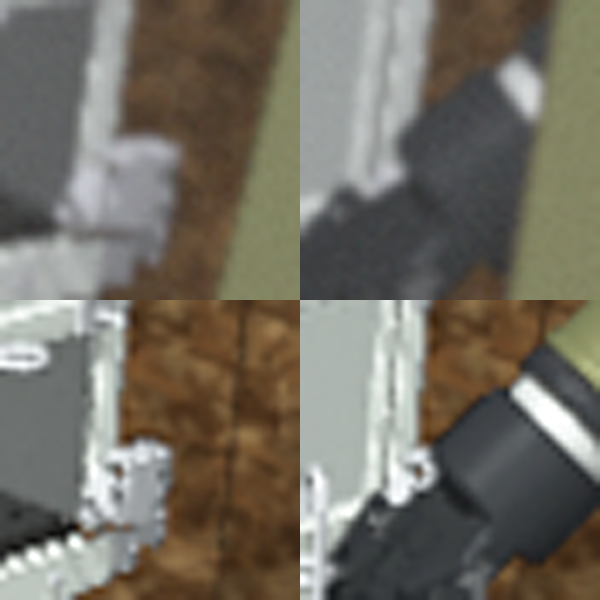

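The arm hides the catch in this view, so I'll back off, rise and look again.

carry_out(
  deltas=[
    [0,0,0,-0.7,-1.73,-0.7,-1],
    [0,0,0,-0.7,-1.73,-0.7,-1],
    [0,0,0,-0.7,-1.73,-0.7,-1],
    [0,0,0,-0.7,-1.73,-0.7,-1],
    [0,0,0,2.1,0,-2.1,-1],
    [0,0,0,2.1,0,-2.1,-1],
    [0,0,0,2.1,0,-2.1,-1],
    [0,0,0,2.1,0,-2.1,-1],
    [0,0,0,2.1,0,-2.1,-1],
    [0,0,0,2.1,0,-2.1,-1],
    [0,0,0,2.1,0,-2.1,-1],
    [0,0,0,2.1,0,-2.1,-1],
    [0,0,0,2.1,0,-2.1,-1],
    [0,0,0,2.1,0,-2.1,-1],
    [0,0,0,2.1,0,-2.1,-1],
    [0,0,0,0,0,0,-1],
  ],
)

```text
t: 26.9
ee_pos: [0.3679, -0.1882, 0.4587]
eef_rot: [3.133, -0.783, 0.749]
wrist_force: [0.0, -0.3, -1.2]
opening: 0.294
grip_force: 59.7
```

Run:
```python
from plan import *
from h import *
np.set_printoptions(precision=4,suppress=True)
s=robot.read_state(); print(s['t'],hook(),s['ee_pos'],s['wrist_force'])
ims=[]
for n in('scene','side'):
    p=get_image(n); np.savez(n+'4.npz',**p); f=192/np.tan(np.radians(p['fovy'])/2)
    c=p['R']@[.425,-.355,.21]+p['t']; u,v=int(p['cx']+f*c[0]/c[2]),int(p['cy']+f*c[1]/c[2])
    p0=dict(np.load(n+'0.npz'))
    for i in(p0,p): ims.append(cv2.resize(i['image'][v-22:v+22,u-22:u+22,::-1],(300,300),interpolation=cv2.INTER_CUBIC))
    print([(np.round(k['centre'],3),round(k['score'],2)) for k in mark_of(p,'ring')[:2]])
    for i in(p0,p):
        X,m=cloud(i); Q=X[m]; w=np.array([.9537,-.3007]);y=np.array([.3007,.9537]);o=np.array([.548,-.2685])
        L=np.c_[(Q[:,:2]-o)@w,(Q[:,:2]-o)@y,Q[:,2]]*1000
        k=L[(L[:,0]<-84)&(L[:,0]>-125)&(L[:,1]<-60)&(L[:,1]>-130)&(L[:,2]>150)&(L[:,2]<235)]; print(n,len(k),k.min(0),k.max(0),np.percentile(k[:,1],[1,5,50,95,99]))
cv2.imwrite('pics/c3.png',np.vstack([np.hstack(ims[:2]),np.hstack(ims[2:])]))
x,M,q=cur(); T=tool(d(115),d(45)); w=turn(M,T); print('turn',w,w/12); 
tg=np.array([.4352,.2577,.30])
v=M.T@(tg-x-M@O)*100; 
x2=x; print('shift if same orient',v)
```

```text
26.9 [ 0.3581 -0.197   0.4056] [ 0.3679 -0.1882  0.4587] [ 0.0448 -0.3385 -1.1952]
[(array([ 0.45 , -0.241,  0.182]), 0.77)]
scene 212 [-101.1195 -126.9365  151.2453] [-84.0588 -60.4306 214.0265] [-125.1269 -123.325  -100.5384  -74.1874  -62.0335]
scene 209 [-101.3648 -126.0564  150.2597] [-84.1408 -61.1259 214.7533] [-125.0786 -123.4913  -99.8052  -74.3908  -62.3684]
[(array([ 0.448, -0.243,  0.18 ]), 0.73)]
side 117 [-101.0046 -127.9775  161.8186] [-84.0915 -74.1307 216.5795] [-126.481  -124.255  -104.0711  -80.8016  -76.7822]
side 126 [ -98.4856 -129.8207  159.9423] [-84.0952 -75.0829 213.7788] [-128.1747 -124.4779 -101.8674  -78.2789  -75.6617]
turn [ 51.1028  -0.1292 -51.3717] [ 4.2586 -0.0108 -4.281 ]
shift if same orient [ 18.5359 -28.0456  32.9548]
```

View pics/c3.png

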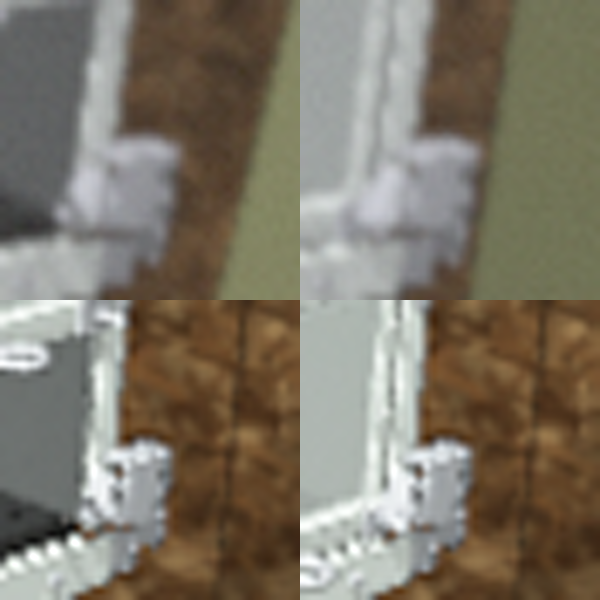

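The catch looks the same before and after, with its bolt fully out (left nose at (65,215) and (360,215) in the scene pair). The ring has stayed at about 182 mm, so the sash is caught. Now I'll take the hook back to the stand.

carry_out(
  deltas=[
    [0,0,0,1.9,-2.12,1.7,-1],
    [0,0,0,1.9,-2.12,1.7,-1],
    [0,0,0,1.9,-2.12,1.7,-1],
    [0,0,0,1.9,-2.12,1.7,-1],
    [0,0,0,1.9,-2.12,1.7,-1],
    [0,0,0,1.9,-2.12,1.7,-1],
    [0,0,0,1.9,-2.12,1.7,-1],
    [0,0,0,1.9,-2.12,1.7,-1],
    [0,0,0,1.9,-2.12,1.7,-1],
    [0,0,0,1.9,-2.12,1.7,-1],
    [0,0,0,1.9,-2.12,1.7,-1],
    [0,0,0,1.9,-2.12,1.7,-1],
    [0,0,0,1.9,-2.12,1.7,-1],
    [0,0,0,1.9,-2.12,1.7,-1],
    [0,0,0,0,0,0,-1],
  ],
)

```text
t: 28.6
ee_pos: [0.4264, 0.2769, 0.4726]
eef_rot: [-3.136, -0.781, 0.748]
wrist_force: [0.1, -0.7, -2.1]
opening: 0.291
grip_force: 59.6
```

carry_out(
  deltas=[
    [4.0,0,-4.0,0,0,0,-1],
    [4.0,0,-4.0,0,0,0,-1],
    [4.0,0,-4.0,0,0,0,-1],
    [4.0,0,-4.0,0,0,0,-1],
    [4.0,0,-4.0,0,0,0,-1],
    [4.0,0,-4.0,0,0,0,-1],
    [4.0,0,-4.0,0,0,0,-1],
    [4.0,0,-4.0,0,0,0,-1],
    [4.0,0,-4.0,0,0,0,-1],
    [4.0,0,-4.0,0,0,0,-1],
    [0,0,0,0,0,0,-1],
  ],
)

```text
t: 29.7
ee_pos: [0.4312, 0.2708, 0.473]
eef_rot: [-3.134, -0.786, 1.723]
wrist_force: [-0.7, 0.1, -1.4]
opening: 0.299
grip_force: 59.7
```

Run:
```python
from plan import *
from h import *
x,M,q=cur(); T=tool(d(99.8),d(45)); w=turn(M,T); print(x,q,'turn',w)
tg=np.array([.4355,.2577,.10]); v=T.T@(tg-x-T@O)*100; print('shift',v,v/10)
check(x,T,q,[[0,0,0,*(v/10)]]*10+[[0,0,0,*(T.T@[0,0,-1.])]]*9)
```

```text
[0.43 0.27 0.47] [-0.06  0.08  1.47  0.78  1.74 -0.14] turn [ 0.33 -0.06 -0.74]
shift [-22.66   0.25  22.58] [-2.27  0.02  2.26]
end [433.77 270.68  63.1 ] [-0.06  0.57  2.01  0.93  1.03 -0.92]
```

carry_out(
  deltas=[
    [0.3,0,-0.7,0,0,0,-1],
    [0,0,0,-2.27,0.02,2.26,-1],
    [0,0,0,-2.27,0.02,2.26,-1],
    [0,0,0,-2.27,0.02,2.26,-1],
    [0,0,0,-2.27,0.02,2.26,-1],
    [0,0,0,-2.27,0.02,2.26,-1],
    [0,0,0,-2.27,0.02,2.26,-1],
    [0,0,0,-2.27,0.02,2.26,-1],
    [0,0,0,-2.27,0.02,2.26,-1],
    [0,0,0,-2.27,0.02,2.26,-1],
    [0,0,0,-2.27,0.02,2.26,-1],
    [0,0,0,0,0,0,-1],
  ],
)

```text
t: 30.9
ee_pos: [0.4302, 0.2713, 0.1523]
eef_rot: [-3.138, -0.785, 1.738]
wrist_force: [-1.4, -0.2, -1.3]
opening: 0.301
grip_force: 59.6
```

Run:
```python
from plan import *
from h import *
np.set_printoptions(precision=4,suppress=True)
x,M,q=cur(); h=hook(); print(x,'hook',h,'turn',turn(M,tool(d(99.8),d(45))))
for n in('scene','side'):
    p=get_image(n); X,m=cloud(p); Q=X[m]
    B=Q[(abs(Q[:,0]-.435)<.06)&(abs(Q[:,1]-.257)<.06)]
    b=B[(B[:,2]>.003)&(B[:,2]<.012)]; print(n,'plate',cv2.minAreaRect((b[:,:2]*1000).astype(np.float32)))
    b=B[(B[:,2]>.027)&(B[:,2]<.037)]; print('collar',cv2.minAreaRect((b[:,:2]*1000).astype(np.float32)))
    k=Q[(np.hypot(*(Q[:,:2]-h[:2]).T)<.02)&(Q[:,2]>h[2]-.004)&(Q[:,2]<h[2]+.035)]; print('handle low',len(k),k[:,2].min(),cv2.minAreaRect((k[:,:2]*1000).astype(np.float32)))
    k=Q[(np.hypot(*(Q[:,:2]-h[:2]).T)<.04)&(Q[:,2]>h[2]+.11)&(Q[:,2]<h[2]+.175)]; print('crook',len(k),k[:,2].max(),cv2.minAreaRect((k[:,:2]*1000).astype(np.float32)))
    k=k[(np.hypot(*(k[:,:2]-h[:2]).T)<.008)&(k[:,2]<h[2]+.145)]; print('rod',k.mean(0))
```

```text
[0.4302 0.2713 0.1523] hook [0.4318 0.2583 0.0992] turn [-0.0553 -0.0008 -0.1569]
scene plate ((434.91314697265625, 257.65264892578125), (93.19762420654297, 81.88032531738281), 10.65007495880127)
collar ((435.0683288574219, 257.5569152832031), (66.4911117553711, 61.01420974731445), 10.934964179992676)
handle low 211 0.09960268520857335 ((426.1169738769531, 262.9716796875), (30.8587646484375, 17.140308380126953), 49.66075897216797)
crook 344 0.26399811047041044 ((434.96466064453125, 241.63272094726562), (48.14834976196289, 45.18024826049805), 2.903607130050659)
rod [0.4309 0.2598 0.227 ]
side plate ((436.57220458984375, 257.646484375), (92.40003967285156, 82.4598159790039), 10.835370063781738)
collar ((436.59869384765625, 256.887451171875), (63.44104766845703, 62.782684326171875), 11.397195816040039)
handle low 139 0.1023177295737216 ((429.026123046875, 265.2080383300781), (29.243528366088867, 16.724342346191406), 41.988224029541016)
crook 234 0.2644340777732829 ((438.89935302734375, 241.5908660888672), (50.141300201416016, 43.94044494628906), 7.369169235229492)
rod [0.4345 0.2603 0.2285]
```

carry_out(
  deltas=[
    [0,0,0,-0.09,0.25,-0.09,-1],
    [0,0,0,-0.71,0,0.71,-1],
    [0,0,0,-0.71,0,0.71,-1],
    [0,0,0,-0.71,0,0.71,-1],
    [0,0,0,-0.71,0,0.71,-1],
    [0,0,0,-0.71,0,0.71,-1],
    [0,0,0,-0.71,0,0.71,-1],
    [0,0,0,0,0,0,-1],
  ],
)

```text
t: 31.8
ee_pos: [0.4349, 0.2711, 0.0931]
eef_rot: [3.14, -0.786, 1.743]
wrist_force: [-0.4, -0.1, -1.3]
opening: 0.292
grip_force: 59.6
```

carry_out(
  deltas=[
    [0,0,0,-0.14,0,0.14,-1],
    [0,0,0,-0.14,0,0.14,-1],
    [0,0,0,-0.14,0,0.14,-1],
    [0,0,0,-0.14,0,0.14,-1],
    [0,0,0,-0.14,0,0.14,-1],
  ],
)

```text
t: 32.3
ee_pos: [0.4358, 0.2711, 0.0849]
eef_rot: [3.135, -0.785, 1.747]
wrist_force: [0.5, 0.8, -1.7]
opening: 0.293
grip_force: 59.6
```

```bash
head -3 st.py | python3 -
```

```text
32.3 hook [0.4378 0.2582 0.0318] F [ 0.4661  0.7894 -1.6536] T [-0.5116 -0.0919 -0.03  ]
```

carry_out(
  deltas=[
    [0,0,0,0.03,-0.22,0.03,-1],
    [0,0,0,0,0,0,-1],
    [0,0,0,0,0,0,-1],
  ],
)

```text
t: 32.6
ee_pos: [0.4333, 0.2712, 0.0849]
eef_rot: [3.136, -0.786, 1.746]
wrist_force: [0.6, -0.8, -1.4]
opening: 0.295
grip_force: 59.6
```

```bash
head -3 st.py | python3 -
```

```text
32.6 hook [0.4352 0.2583 0.0318] F [ 0.5637 -0.8198 -1.3598] T [-0.5752 -0.0912 -0.0433]
```

carry_out(
  deltas=[
    [0,0,0,-0.14,0,0.14,-1],
    [0,0,0,-0.14,0,0.14,-1],
    [0,0,0,-0.14,0,0.14,-1],
    [0,0,0,-0.14,0,0.14,-1],
  ],
)

```text
t: 33.0
ee_pos: [0.4335, 0.2712, 0.0767]
eef_rot: [3.136, -0.786, 1.746]
wrist_force: [-0.1, 0.3, -0.7]
opening: 0.297
grip_force: 59.6
```

carry_out(
  deltas=[
    [0,0,0,-0.14,0,0.14,-1],
    [0,0,0,-0.14,0,0.14,-1],
    [0,0,0,-0.14,0,0.14,-1],
    [0,0,0,-0.14,0,0.14,-1],
  ],
)

```text
t: 33.4
ee_pos: [0.4335, 0.2712, 0.0688]
eef_rot: [3.136, -0.786, 1.746]
wrist_force: [-0.3, 0.1, -1.2]
opening: 0.295
grip_force: 59.6
```

carry_out(
  deltas=[
    [0,0,0,-0.14,0,0.14,-1],
    [0,0,0,-0.14,0,0.14,-1],
    [0,0,0,-0.14,0,0.14,-1],
    [0,0,0,0,0,0,-1],
  ],
)

```text
t: 33.8
ee_pos: [0.4334, 0.2712, 0.0628]
eef_rot: [3.136, -0.786, 1.746]
wrist_force: [-0.1, 0.8, -1.8]
opening: 0.294
grip_force: 59.6
```

```bash
head -3 st.py | python3 -
```

```text
33.8 hook [0.4353 0.2582 0.0097] F [-0.0869  0.8255 -1.7957] T [-0.5538 -0.1084 -0.0156]
```

carry_out(
  deltas=[
    [0,0,0,-0.07,0,0.07,-1],
    [0,0,0,-0.07,0,0.07,-1],
    [0,0,0,-0.07,0,0.07,-1],
    [0,0,0,0,0,0,-1],
  ],
)

```text
t: 34.2
ee_pos: [0.4335, 0.2712, 0.06]
eef_rot: [3.136, -0.786, 1.746]
wrist_force: [-0.6, 0.7, -1.3]
opening: 0.297
grip_force: 59.6
```

carry_out(
  deltas=[
    [0,0,0,-0.06,0,0.06,-1],
    [0,0,0,0,0,0,-1],
  ],
)

```text
t: 34.4
ee_pos: [0.4336, 0.2712, 0.0592]
eef_rot: [3.136, -0.786, 1.746]
wrist_force: [0.7, 0.2, -2.4]
opening: 0.298
grip_force: 59.8
```

carry_out(
  deltas=[
    [0,0,0,-0.06,0,0.06,-1],
    [0,0,0,0,0,0,-1],
  ],
)

```text
t: 34.6
ee_pos: [0.4336, 0.2714, 0.0591]
eef_rot: [3.135, -0.787, 1.747]
wrist_force: [-0.4, -2.2, 3.9]
opening: 0.298
grip_force: 60.7
```

carry_out(
  deltas=[
    [0,0,0,-0.06,0,0.06,-1],
    [0,0,0,0,0,0,-1],
  ],
)

```text
t: 34.8
ee_pos: [0.4335, 0.2715, 0.0591]
eef_rot: [3.135, -0.788, 1.747]
wrist_force: [-1.7, -5.6, 10.8]
opening: 0.298
grip_force: 61.7
```

Contact with the pocket floor. I'll ease off slightly, open, and withdraw along the tool axis.

carry_out(
  deltas=[
    [0,0,0,0.06,0,-0.06,-1],
    [0,0,0,0,0,0,0.0],
    [0,0,0,0,0,0,0.3],
    [0,0,0,0,0,0,0.6],
    [0,0,0,0,0,0,1],
    [0,0,0,0,0,0,1],
    [0,0,0,0,0,0,1],
    [0,0,0,0,0,0,1],
  ],
)

```text
t: 35.6
ee_pos: [0.4335, 0.2712, 0.0583]
eef_rot: [3.136, -0.786, 1.746]
wrist_force: [-0.1, 0.2, -0.7]
opening: 1.0
grip_force: 0.0
```

carry_out(
  deltas=[
    [0,0,0,0,0,-1,1],
    [0,0,0,0,0,-1.5,1],
    [0,0,0,0,0,-2,1],
    [0,0,0,0,0,-2,1],
    [0,0,0,0,0,-2,1],
    [0,0,0,0,0,-2,1],
    [0,0,0,0,0,-2,1],
    [0,0,0,0,0,-2,1],
    [0,0,0,0,0,0,1],
    [0,0,0,0,0,0,1],
  ],
)

```text
t: 36.6
ee_pos: [0.4509, 0.1694, 0.1613]
eef_rot: [3.134, -0.785, 1.746]
wrist_force: [0.2, -0.4, -0.3]
opening: 0.997
grip_force: 0.0
```

Run:
```python
from plan import *
from h import *
np.set_printoptions(precision=4,suppress=True)
s=robot.read_state(); print(s['t'],s['ee_pos'],s['wrist_force'],s['opening'])
ims=[]
for n,y,c in(('scene',270,190),('side',270,235)):
    p=get_image(n); ims.append(cv2.resize(p['image'][y-80:y+60,c-70:c+70,::-1],(400,400))); X,m=cloud(p); Q=X[m]
    B=Q[(abs(Q[:,0]-.435)<.06)&(abs(Q[:,1]-.257)<.06)]
    for lo_,hi_ in((.003,.012),(.04,.105),(.105,.18)):
        b=B[(B[:,2]>lo_)&(B[:,2]<hi_)]; print(n,lo_,len(b),b.max(0),cv2.minAreaRect((b[:,:2]*1000).astype(np.float32)))
    print('ring',[(np.round(k['centre'],3),round(k['score'],2)) for k in mark_of(p,'ring')[:1]])
cv2.imwrite('pics/e1.png',np.hstack(ims))
```

```text
36.6 [0.4509 0.1694 0.1613] [ 0.1577 -0.3902 -0.3124] 0.996580888087899
scene 0.003 509 [0.4764 0.3038 0.012 ] ((434.83843994140625, 258.4458923339844), (93.50662994384766, 81.23754119873047), 11.621404647827148)
scene 0.04 398 [0.4457 0.2701 0.1049] ((433.0806884765625, 258.32598876953125), (26.10683250427246, 22.185548782348633), 5.9561357498168945)
scene 0.105 134 [0.459  0.2647 0.1707] ((443.35455322265625, 259.52008056640625), (31.907869338989258, 8.416513442993164), 4.08331298828125)
ring [(array([ 0.45 , -0.241,  0.184]), 0.94)]
side 0.003 326 [0.4819 0.3045 0.012 ] ((435.7095947265625, 264.22930908203125), (92.7374496459961, 91.6063232421875), 10.122371673583984)
side 0.04 286 [0.4485 0.271  0.1049] ((435.893798828125, 259.755859375), (28.229618072509766, 22.854351043701172), 15.284451484680176)
side 0.105 84 [0.4605 0.2658 0.1698] ((447.2034912109375, 260.65362548828125), (26.72136688232422, 7.103641986846924), 11.440092086791992)
ring [(array([ 0.445, -0.241,  0.179]), 0.6)]
```

View pics/e1.png

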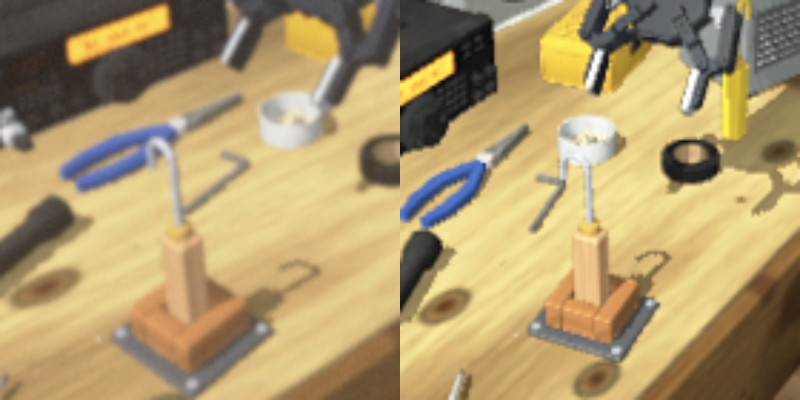

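The hook stands upright, fully in its collar, at (185,270) scene and (590,270) side. The hand is clear and the ring is still at its shut height, so I'll hand in.

```bash
python3 -c "
from station import robot
print(robot.close_job())"
```

```text
the job is handed in; nothing more can be done
None
```

I drew the sash down until its catch held it shut, stood the pull hook upright in its stand again, and handed the job in at about 37 s; no verdict came back.

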